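# Lay the weighted puller bar level in its rest

## Task

Pick up the steel puller bar with the heavy red head by its rod at the balance point, close behind the head, so that it lifts and carries level. Lay it in its blue rest, the red head down in the wide cradle and the rod in the narrow fork, and let go only once it sits there. Leave the plain bar with two black knobs where it lies.

Things in the scene. Friction and masses are not known exactly. Their poses are not given: they have to be found in the camera images.
- puller: Weighted puller bar, 212 mm, 0.56 kg, lying level: round bare steel rod 16 mm thick, heavy red octagonal steel head (22 mm long, 44 across) at one end, light black 8-sided knob (20 long, 44 across) at the other. Origin on the rod's axis at the balance point: 40 mm behind the head's inner face, 130 mm before the knob; 22 mm up on the bench. x along the rod towards the head, z up at the start.
- puller_head (a point): Middle of the puller's red head, on the rod's axis, 51 mm in front of the balance point.
- rest: Fixed rest on the bench: blue base plate 190x50x12 mm with a grey wide cradle at one end and a grey narrow fork at the other, open between them so that fingers fit round the rod. Origin on the bench, below where the puller's balance point belongs; x from fork to cradle, z up. Laid in it, the puller's rod axis is 57 mm above the bench.
- cradle (a point): Where the middle of the puller's head belongs: 51 mm along +x from the rest's origin and 57 mm above the bench. The cradle is 30 mm long, open at both ends and above; its floor is 35 mm and its cheeks' tops 59 mm above the bench, the cheeks 62 mm apart (head 44 mm).
- fork (a point): Middle of the rod in the fork: 100 mm along -x from the rest's origin and 57 mm above the bench. The fork is 14 mm thick, its notch 30 mm wide (rod 16 mm), its floor 49 mm and its tines' tops 65 mm above the bench.
- plain_bar: A plain short steel bar, 16 mm thick and 150 mm long with a black eight-sided knob (44 mm across) at both ends and no head. Not wanted; loose, leave it alone. Origin in its middle on its axis, 22 mm up, x axis along it.

How it is judged:
On the way, in this order (a step that is already met when the one before it is completed fails the run):
1. the puller is lifted clear (its axis over 75 mm up), held within 20 mm of its balance point and level within 10 degrees (height (world z) of puller above 0.075 m and contact force between the fingers and puller above 0.5 N and x of the grasp point in the frame of puller between -0.02 and 0.02 m and angle between puller's own x axis and vertical between 1.396 and 1.745 rad), for 0.2 s.
2. the puller sits in the rest, head in the cradle and rod in the fork, while the fingers still hold it (horizontal distance between puller_head and cradle below 0.018 m and angle between the x axis of puller and the x axis of rest, either way round below 0.175 rad and z of puller in the frame of rest below 0.067 m and contact force between the fingers and puller above 0.5 N), for 0.1 s.
At the end, for the whole second after the job is handed in: The puller lies at rest in the rest: the middle of its head within 18 mm (seen from above) of the cradle's middle, its rod within 10 degrees of the rest's length and its balance point 51 to 63 mm above the bench (fully down in cradle and fork); the plain bar is within 20 mm of where it lay (horizontal distance between puller_head and cradle below 0.018 m and angle between the x axis of puller and the x axis of rest, either way round below 0.175 rad and z of puller in the frame of rest between 0.051 and 0.063 m and linear speed of puller below 0.02 m/s and distance of plain_bar from where it was at the start of the episode below 0.02 m); the robot touches nothing.
It fails at once if the puller tips more than 15 degrees from level (angle between puller's own x axis and vertical below 1.309 rad or angle between puller's own x axis and vertical above 1.833 rad).
It fails at once if the plain bar is moved more than 20 mm (distance of plain_bar from where it was at the start of the episode above 0.02 m).
It also fails if it takes over 48 s, if anything falls off the work surface, if the arm or the gripper's body presses on something with over 40 N, if the wrist force passes 120 N, or if a joint passes its speed limit or range.

## Robot

A 6-joint arm with a two-finger parallel gripper is mounted at the origin on a cart in front of the work surface, level with it; the furniture and walls round the work are solid. World frame = base frame: x ahead of the robot, y to its left, z up, the work surface at z = 0. Lengths are in m, angles in rad, forces in N, time in s.
With the tool pointing down it reaches from about 0.425 to 0.95 m from the base axis. Payload 3.5 kg.
Tool frame: the origin (TCP) lies at the very end of the fingers, on their centre line; the grasp point (between the pads) lies env.pinch_z behind it (env.pinch_z is the distance from the TCP to the grasp point, in m); z points along the fingers, y is the direction in which the jaws open and shut (so a half turn about z gives the same grasp; the last joint's range is limited). The gripper opens to 85 mm and grips with 20 to 120 N. Pads are 22 mm wide; open, the fingers measure 114 mm over their backs; the gripper's body (76 mm by 85 mm) begins 54 mm behind the grasp point. The pads swing forward as they close: fully open they stand 13 mm farther back than shut.
Start: joints at [0.973, 0.286, 1.577, -0, 1.279, -0.15], TCP at [0.292, 0.608, 0.231] pointing down, gripper open.
Joint ranges: [-2.77, 2.77], [-0.9, 2.22], [0.21, 2.48], [-1.53, 4.67], [0.24, 2.81], [-2.84, 2.84]. Speed limits (rad/s): [2.79, 2.79, 3.14, 3.14, 3.14, 3.14].

## Interface

Orientations are given as a rotation vector (axis times angle).
In Python, from station import env, grab_frame, ticket, masks_of gives the robot as it stands.
- The arm moves only by the tool servo_tool, never from a script. Its arguments are lists of equal length, an entry for each row: "dp": the shift along the tool's x, y, z as a fraction of full scale, a list of three; "twist": the turn, a rotation vector about the tool's x, y, z as a fraction of full scale, a list of three; "gripper": the gripper command: -1 is shut, 1 is fully open, values between are in proportion. In form: {"dp": [[tx, ty, tz], ...], "twist": [[rx, ry, rz], ...], "gripper": [gripper, ...]}. A call has 1 to 20 rows; each row is the pose to reach, as a shift and turn from the pose commanded when the call began, along the tool's axes at that moment, turning the shorter way round; what a row does not reach only later rows make up. Full scale, the value 1, is 0.75 m for a shift and 180 degrees for a turn. A row lasts 1/10 s, in which the tool goes at most 50 mm and 8.59 degrees, less where a joint would pass 70% of its speed; a pose out of reach is approached as far as the arm can. A call with a number of a shift or a turn outside -1 to 1 is refused whole. A call with a gripper value outside its range is refused whole. The fingers move at their own pace and stop on an object; "grip_force" is the grip in N (left out, the last holds). Time passes only in rows, so rows that repeat a pose let the fingers close. It gives the time, the measured TCP pose, the force and the opening at its end, in the units of the state.
- env.observe(): the state, without advancing time (a new reading comes with each control period).
- grab_frame(name): name is "scene" or "side" or "wrist"; returns a dict with "frame" (420x560x3 uint8, red, green, blue), "fx", "fy", "cx", "cy" (pixels), "k1" (the pictures are not rectified: a ray, as slopes to the right and down, at radius r is drawn at 1 + k1 r^2 times it, then the intrinsics apply), "rvec" (rotation vector, rad) and "tvec" (3), from world to camera coordinates, as OpenCV has them; the wrist camera has in their place "hand_eye" (4x4, takes a point from camera to tool coordinates, whose origin is the TCP and whose axes are the flange's). Camera axes: x right, y down, z forward; pixel columns grow to the right and rows downward; lengths in m; the calibration is good to about 2 mm. A picture is of the moment at which its call begins: read the wrist's pose just before it. There is no depth.
- ticket.hand_in(): hands the job in, once; it reports no verdict.
Trained networks look in a picture, given as the dict that the camera call returned (one of the last four; its "shot" number tells which), for a name from the list of things; names that differ only in an ending like _2 or _b are one class to them, and where a whole thing is asked for, a point or a joint stands for the part that bears it (a point fixed in the world has none). Each returns a list of dicts, best first, with "score" (0 to 1); they miss things now and then, are a little off and sometimes report something else, mostly with a low value. They report only what shows in the picture. A call takes as long as a camera call.
- masks_of(thing, picture): "mask" (420x560 bool, what is visible of it) and "extent" ([left, top, right, bottom] in pixels, round what is visible of it).
The state is a dict: "clock": time; "joint_pos": joint angles; "qd": joint speeds; "effort": joint torques, N m; "tcp_pos": TCP position; "tool_rot": TCP orientation; "wrist_force": force on the tool from outside, world axes, zero at the start; "torque": the same for the moment, N m; "finger_gap": opening from 0.0 (shut) to 1.0 (fully open).
Only numpy, scipy, OpenCV 4.12 (cv2) and the standard library are available. Lean on these libraries where they do the work, as an engineer would, in place of code of your own. Each camera call takes 0.05 s, during which the arm holds its last target. There are 200 camera calls.

## Working session

There is one attempt and no reset: what is moved stays moved. The work goes in short steps, Python scripts to look and compute and a tool call to move; the robot and the scene stay as the last step left them, time stands still between calls to the robot, and variables do not carry over. Pictures are saved under pics/ and viewed, about 8 in all and at most 12, crops included, and the job is handed in when it is done.

Besides the shell and the picture viewer there is one more tool, called after "Emit:" as name(argument=value, ...), one argument or row to a line, values as JSON. servo_tool: Moves the arm, as the interface text tells. Shift numbers are shares of 0.75 m and turn numbers shares of 180 degrees, none past 1 either way. Its arguments: {"type":"object","properties":{"dp":{"type":"array"},"twist":{"type":"array"},"gripper":{"type":"array"},"grip_force":{"type":"number"}},"required":["dp","twist","gripper"]}

```bash
ls; mkdir -p pics
cat > h.py <<'E'
import numpy as np, cv2
from scipy.spatial.transform import Rotation as R
from station import env, grab_frame, ticket, masks_of
def cam(p, st=None):
    "camera-to-world rotation, centre"
    if "hand_eye" in p:
        H=np.array(p["hand_eye"]); Rt=R.from_rotvec(st["tool_rot"]).as_matrix()
        return Rt@H[:3,:3], Rt@H[:3,3]+np.array(st["tcp_pos"])
    Rm=R.from_rotvec(np.ravel(p["rvec"])).as_matrix(); return Rm.T, -Rm.T@np.ravel(p["tvec"])
def back(p,uv,z,st=None):
    "pixels -> world points on plane z"
    Rc,c=cam(p,st); uv=np.atleast_2d(np.asarray(uv,float))
    d=np.c_[(uv[:,0]-p["cx"])/p["fx"],(uv[:,1]-p["cy"])/p["fy"]]; s=d.copy()
    for _ in range(20): s=d/(1+p["k1"]*(s**2).sum(1,keepdims=True))
    ray=np.c_[s,np.ones(len(s))]@Rc.T
    return c+ray*((z-c[2])/ray[:,2])[:,None]
def proj(p,X,st=None):
    Rc,c=cam(p,st); q=(np.atleast_2d(X)-c)@Rc; s=q[:,:2]/q[:,2:]
    s=s*(1+p["k1"]*(s**2).sum(1,keepdims=True)); return s*[p["fx"],p["fy"]]+[p["cx"],p["cy"]]
def save(p,n): cv2.imwrite(f"pics/{n}.png",p["frame"][:,:,::-1])
E
python3 - <<'E'
from h import *
print(env.pinch_z, env.observe())
for n in("scene","side"):
    p=grab_frame(n); save(p,n+"0"); print(n,cam(p)[1])
    for t in("puller","puller_head","rest","plain_bar"):
        for m in masks_of(t,p)[:2]: print(t,round(m["score"],2),m["extent"],m["mask"].sum(),np.argwhere(m["mask"]).mean(0)[::-1])
E
python3 -c "
import cv2,numpy as np
cv2.imwrite('pics/both.png',cv2.resize(np.vstack([cv2.imread('pics/scene0.png'),cv2.imread('pics/side0.png')]),None,fx=.7,fy=.7))"
```

```text
pics
0.0187 {'clock': 0.0, 'joint_pos': array([ 9.73049202e-01,  2.87183727e-01,  1.57819219e+00, -9.31451501e-06,
        1.27861011e+00, -1.49994082e-01]), 'qd': array([-6.28775871e-05,  9.60118713e-04,  8.00607235e-04,  1.89406710e-03,
       -4.41622964e-04,  1.85930357e-04]), 'effort': array([ 6.91148216e-05, -4.05987775e+01, -2.92622334e+01, -1.28680344e-04,
        5.71511730e-03, -2.19844132e-06]), 'tcp_pos': array([0.29182771, 0.60791638, 0.22992692]), 'tool_rot': array([-0.69727154, -3.06234636,  0.00350394]), 'wrist_force': array([0.03235087, 0.59806047, 0.77291397]), 'torque': array([ 0.00104262, -0.00650069, -0.04853044]), 'finger_gap': 1.0014635810252377}
scene [-0.16509514  0.67879989  0.4794473 ]
puller 0.97 [315.5, 194.4, 374.6, 247.9] 848 [343.93042453 219.70518868]
puller_head 0.75 [310.5, 187.6, 373.8, 246.9] 852 [343.83450704 219.10446009]
rest 0.75 [202.6, 220.8, 250.3, 299.5] 2030 [226.63990148 263.08916256]
plain_bar 0.58 [251.1, 205.0, 307.4, 245.3] 609 [278.43349754 225.78981938]
side [0.41740415 1.04150608 0.46645337]
puller 0.96 [238.1, 198.8, 335.8, 227.6] 944 [282.39936441 209.54131356]
puller_head 0.97 [237.0, 195.1, 338.3, 229.0] 1048 [282.39312977 209.61641221]
rest 0.62 [221.3, 258.6, 347.2, 332.6] 4006 [283.13629556 302.11008487]
plain_bar 0.89 [218.2, 227.9, 297.2, 260.5] 900 [256.65777778 245.78777778]
```

View pics/scene0.png

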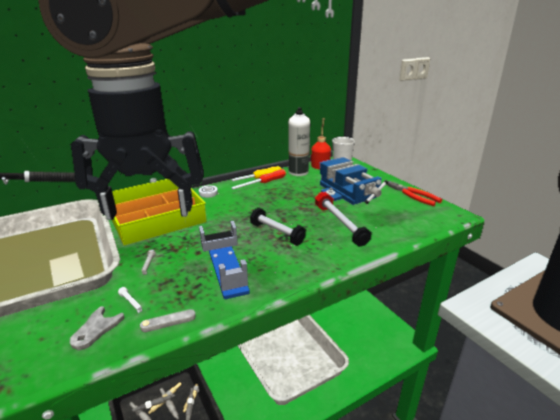

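View pics/side0.png

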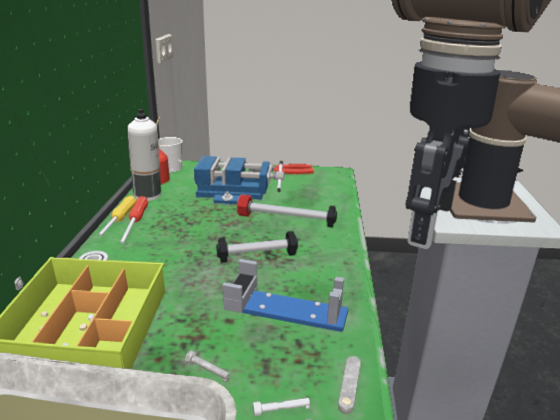

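The scene picture shows the puller with its red head at (322,201) and knob at (362,236), with the vise just beyond the head. The plain bar is at (278,226), and the rest has its cradle at (218,236) and fork at (233,275). In the side picture the head is at (244,206), the knob at (332,215), the cradle at (240,290) and the fork at (336,303).

Run:
```python
from h import *
pts={"scene":dict(head=(322,201,.022),knob=(362,236,.022),b1=(258,216,.022),b2=(298,234,.022),crad=(218,236,.045),fork=(233,275,.05)),
"side":dict(head=(244,206,.022),knob=(332,215,.022),b1=(223,248,.022),b2=(292,243,.022),crad=(240,288,.045),fork=(336,303,.045))}
for n,d in pts.items():
    p=grab_frame(n)
    for k,(u,v,z) in d.items(): print(n,k,back(p,(u,v),z)[0].round(3))
    W={}
    for t in("puller","rest","plain_bar"):
        m=masks_of(t,p)[0]["mask"]; q=back(p,np.argwhere(m)[:,::-1],.022 if t!="rest" else .012)[:,:2]
        r=cv2.minAreaRect(q.astype(np.float32)*1000); print(t,np.round(r[0],0),np.round(r[1],0),r[2])
s=env.observe(); print(R.from_rotvec(s["tool_rot"]).as_matrix().round(3))
p=grab_frame("wrist"); print(cam(p,s)[1], cam(p,s)[0].round(2), p["fx"],p["cx"],p["cy"])
```

```text
scene head [0.559 0.13  0.022]
scene knob [0.372 0.155 0.022]
scene b1 [0.574 0.312 0.022]
scene b2 [0.453 0.273 0.022]
scene crad [0.503 0.444 0.045]
scene fork [0.357 0.474 0.05 ]
puller [476. 136.] [ 55. 268.] 80.69966125488281
rest [474. 442.] [ 87. 270.] 76.38603210449219
plain_bar [515. 294.] [189.  70.] 17.415340423583984
side head [0.56  0.133 0.022]
side knob [0.371 0.156 0.022]
side b1 [0.573 0.311 0.022]
side b2 [0.448 0.28  0.022]
side crad [0.517 0.463 0.045]
side fork [0.373 0.486 0.045]Traceback (most recent call last):
  File "<stdin>", line 9, in <module>
IndexError: list index out of range
```

Emit:
servo_tool(
  dp=[
    [-0.53, -0.44, 0.04],
    [-0.53, -0.44, 0.04],
    [-0.53, -0.44, 0.04],
    [-0.53, -0.44, 0.04],
    [-0.53, -0.44, 0.04],
    [-0.53, -0.44, 0.04],
    [-0.53, -0.44, 0.04],
    [-0.53, -0.44, 0.04],
    [-0.53, -0.44, 0.04],
    [-0.53, -0.44, 0.04],
    [-0.53, -0.44, 0.04],
    [-0.53, -0.44, 0.04],
    [-0.53, -0.44, 0.04],
    [-0.53, -0.44, 0.04],
    [-0.53, -0.44, 0.04],
    [-0.53, -0.44, 0.04],
  ],
  twist=[
    [0, 0, -0.1],
    [0, 0, -0.1],
    [0, 0, -0.1],
    [0, 0, -0.1],
    [0, 0, -0.1],
    [0, 0, -0.1],
    [0, 0, -0.1],
    [0, 0, -0.1],
    [0, 0, -0.1],
    [0, 0, -0.1],
    [0, 0, -0.1],
    [0, 0, -0.1],
    [0, 0, -0.1],
    [0, 0, -0.1],
    [0, 0, -0.1],
    [0, 0, -0.1],
  ],
  gripper=[1, 1, 1, 1, 1, 1, 1, 1, 1, 1, 1, 1, 1, 1, 1, 1],
)

```text
clock: 2.4
tcp_pos: [0.5073, 0.1399, 0.2014]
tool_rot: [0.207, 3.135, 0.0]
wrist_force: [-0.3, -0.1, 0.3]
finger_gap: 1.004
```

Run:
```python
from h import *
s=env.observe(); p=grab_frame("wrist"); save(p,"w1")
print(s["clock"],s["tcp_pos"],s["joint_pos"].round(2),R.from_rotvec(s["tool_rot"]).as_matrix().round(3).tolist()); print(cam(p,s)[1].round(3),p["fx"])
for t in("puller","plain_bar"):
  for m in masks_of(t,p)[:1]:
    M=m["mask"]; q=back(p,np.argwhere(M)[:,::-1],.022,s)[:,:2]
    r=cv2.minAreaRect(q.astype(np.float32)*1000); print(t,m["score"],m["extent"],np.round(r[0]),np.round(r[1]),r[2])
hsv=cv2.cvtColor(p["frame"],cv2.COLOR_RGB2HSV); M=((hsv[...,0]<8)|(hsv[...,0]>172))&(hsv[...,1]>150)&(hsv[...,2]>50)
n,l,st,c=cv2.connectedComponentsWithStats(M.astype(np.uint8)); 
for i in range(1,n):
  if st[i,4]>80: print(st[i],c[i],back(p,c[i],.022,s))
```

```text
2.4 [0.50728023 0.1399084  0.20142361] [ 0.08 -0.02  1.97  0.    1.19 -1.36] [[-0.991, 0.131, 0.0], [0.131, 0.991, 0.0], [-0.0, 0.0, -1.0]]
[0.427 0.151 0.344] 314.49630893092205
plain_bar 0.7 [384.9, 100.8, 468.9, 243.3] [517. 296.] [161.  49.] 16.713497161865234
[   0  135   57   98 2287] [ 26.42938347 188.88237866] [[ 0.47084559 -0.12842212  0.022     ]]
[252 224  41  32 938] [272.         241.41364606] [[0.56548469 0.12356442 0.022     ]]
[323 373  26  17 219] [339.21917808 380.1826484 ] [[0.77593237 0.18398322 0.022     ]]
```

View pics/w1.png

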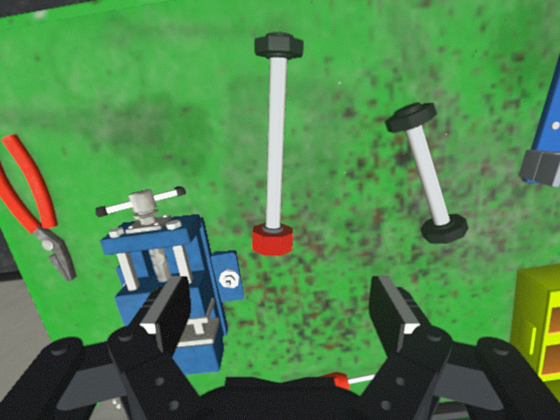

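The wrist view shows the puller with its red head at (272,240) and black knob at (278,45). The vise lies left of and beyond the head, clear of the grasp, and the plain bar is at (428,170).

Run:
```python
from h import *
s=env.observe(); p=grab_frame("wrist"); f=p["frame"].astype(int)
hsv=cv2.cvtColor(p["frame"],cv2.COLOR_RGB2HSV)
pts=[]
for v in range(75,220,5):
    r=np.where((hsv[v,240:310,1]<60)&(hsv[v,240:310,2]>90))[0]+240
    pts.append((r.min()/2+r.max()/2,v))
q=back(p,pts,.022,s)[:,:2]; k=np.polyfit(q[:,0],q[:,1],1); print("line",k,np.degrees(np.arctan(k[0])),(q[:,1]-np.polyval(k,q[:,0])).std())
for u,vs in((275,range(215,236)),(278,range(45,66))): print([(v,f[v,u].tolist()) for v in vs])
for a in((275,226),(275,227),(275,228),(278,56),(278,58)): print(a,back(p,a,.030,s)[0].round(4))
s2=env.observe()["tcp_pos"];print(s2)
```

```text
line [-0.18777447  0.22783696] -10.634846294671462 0.0016665952980510499
[(215, [218, 223, 224]), (216, [218, 223, 224]), (217, [216, 221, 222]), (218, [219, 223, 224]), (219, [215, 221, 223]), (220, [218, 222, 224]), (221, [219, 222, 223]), (222, [217, 222, 225]), (223, [217, 222, 223]), (224, [219, 223, 226]), (225, [219, 223, 225]), (226, [221, 227, 227]), (227, [209, 214, 219]), (228, [135, 139, 140]), (229, [90, 96, 91]), (230, [106, 115, 114]), (231, [111, 117, 119]), (232, [107, 97, 97]), (233, [102, 58, 52]), (234, [98, 37, 29]), (235, [92, 35, 21])]
[(45, [84, 96, 87]), (46, [87, 97, 86]), (47, [85, 95, 87]), (48, [87, 97, 87]), (49, [80, 90, 81]), (50, [58, 69, 56]), (51, [32, 49, 31]), (52, [49, 63, 47]), (53, [75, 85, 77]), (54, [72, 84, 76]), (55, [45, 56, 45]), (56, [86, 95, 90]), (57, [173, 180, 181]), (58, [216, 226, 228]), (59, [220, 225, 227]), (60, [216, 221, 222]), (61, [218, 222, 224]), (62, [218, 223, 223]), (63, [215, 222, 224]), (64, [217, 223, 224]), (65, [217, 223, 223])]
(275, 226) [0.5449 0.1294 0.03  ]
(275, 227) [0.546  0.1293 0.03  ]
(275, 228) [0.5472 0.1291 0.03  ]
(278, 56) [0.3823 0.1547 0.03  ]
(278, 58) [0.3839 0.1545 0.03  ]
[0.50750258 0.13930729 0.20135428]
```

Emit:
servo_tool(
  dp=[
    [-0.0025, -0.004, 0.05],
    [-0.0025, -0.004, 0.1],
    [-0.0025, -0.004, 0.15],
    [-0.0025, -0.004, 0.19],
    [-0.0025, -0.004, 0.21],
    [-0.0025, -0.004, 0.23],
    [-0.0025, -0.004, 0.25],
    [-0.0025, -0.004, 0.262],
    [-0.0025, -0.004, 0.262],
    [-0.0025, -0.004, 0.262],
  ],
  twist=[
    [0, 0, 0.005],
    [0, 0, 0.005],
    [0, 0, 0.005],
    [0, 0, 0.005],
    [0, 0, 0.005],
    [0, 0, 0.005],
    [0, 0, 0.005],
    [0, 0, 0.005],
    [0, 0, 0.005],
    [0, 0, 0.005],
  ],
  gripper=[0.4, 0.4, 0.4, 0.4, 0.4, 0.4, 0.4, 0.4, 0.4, 0.4],
  grip_force=60,
)

```text
clock: 3.6
tcp_pos: [0.5097, 0.1357, 0.0054]
tool_rot: [0.234, 3.132, 0.0]
wrist_force: [0.1, 0.6, 0.4]
finger_gap: 0.696
```

Run:
```python
from h import *
s=env.observe(); p=grab_frame("wrist"); q=grab_frame("side")
cv2.imwrite("pics/g1.png",np.hstack([p["frame"][:,140:440],cv2.resize(q["frame"][150:290,180:380],None,fx=3,fy=3)[:420]])[:,:,::-1])
Rt=R.from_rotvec(s["tool_rot"]).as_matrix()
g=s["tcp_pos"]-env.pinch_z*Rt[:,2]; print(g,proj(q,g),proj(p,[g+[.0395,-.006,0],g-[.05,-.0075,0]],s))
```

```text
[0.50971404 0.13569867 0.02407542] [[267.12853192 206.86353985]] [[279.45687424 363.75314529]
 [279.39014149 187.12775553]]
```

View pics/g1.png

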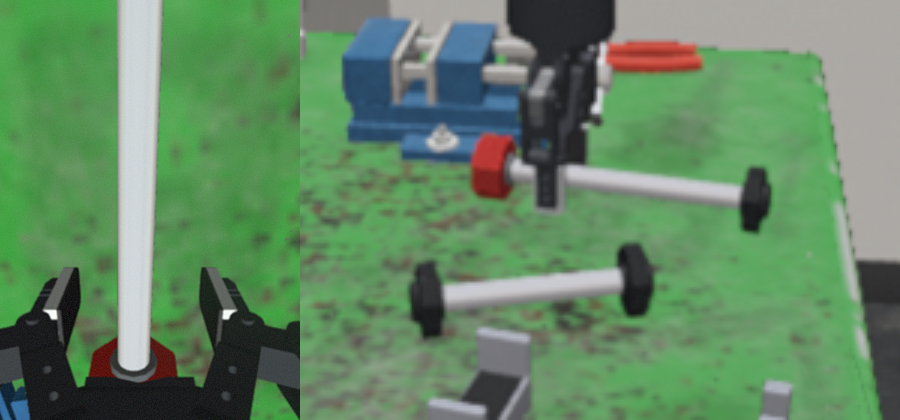

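The rod is centred between the jaws. The computed grasp point falls about 37–40 mm behind the head's inner face, so I'm closing and lifting.

Emit:
servo_tool(
  dp=[
    [0, 0, 0],
    [0, 0, 0],
    [0, 0, 0],
    [0, 0, 0],
    [0, 0, 0],
    [0, 0, 0],
    [0, 0, 0],
    [0, 0, 0],
    [0, 0, -0.01],
    [0, 0, -0.02],
    [0, 0, -0.03],
  ],
  twist=[
    [0, 0, 0],
    [0, 0, 0],
    [0, 0, 0],
    [0, 0, 0],
    [0, 0, 0],
    [0, 0, 0],
    [0, 0, 0],
    [0, 0, 0],
    [0, 0, 0],
    [0, 0, 0],
    [0, 0, 0],
  ],
  gripper=[-1, -1, -1, -1, -1, -1, -1, -1, -1, -1, -1],
  grip_force=100,
)

```text
clock: 4.8
tcp_pos: [0.508, 0.1358, 0.0269]
tool_rot: [-0.234, -3.131, 0.0]
wrist_force: [0.3, 0.5, -3.7]
finger_gap: 0.157
```

Run:
```python
from h import *
q=grab_frame("side"); s=env.observe(); print(s["tcp_pos"],s["finger_gap"],s["wrist_force"],s["torque"])
cv2.imwrite("pics/l1.png",cv2.resize(q["frame"][130:270,180:380],None,fx=3,fy=3)[:,:,::-1])
```

```text
[0.50937456 0.13589695 0.02850938] 0.14912149488251333 [ 1.73783692  0.70690129 -4.64508981] [ 0.01377644 -0.05657256 -0.03532437]
```

View pics/l1.png

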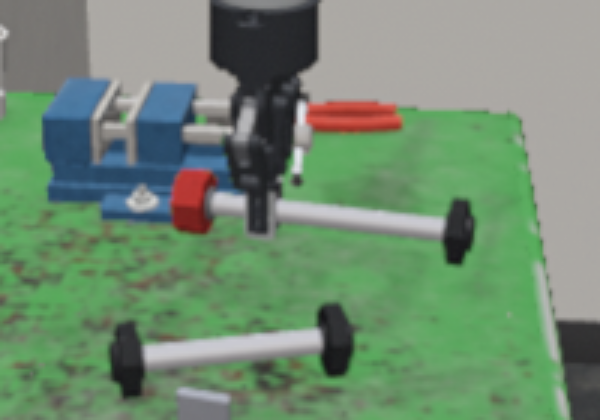

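Lifted and still level, head at (195,202) and knob at (458,231). Raising it further.

Emit:
servo_tool(
  dp=[
    [0, 0, -0.03],
    [0, 0, -0.06],
    [0, 0, -0.09],
    [0, 0, -0.12],
    [0, 0, -0.15],
    [0, 0, -0.17],
    [0, 0, -0.17],
    [0, 0, -0.17],
    [0, 0, -0.17],
  ],
  twist=[
    [0, 0, 0],
    [0, 0, 0],
    [0, 0, 0],
    [0, 0, 0],
    [0, 0, 0],
    [0, 0, 0],
    [0, 0, 0],
    [0, 0, 0],
    [0, 0, 0],
  ],
  gripper=[-1, -1, -1, -1, -1, -1, -1, -1, -1],
)

```text
clock: 5.75
tcp_pos: [0.5079, 0.1356, 0.153]
tool_rot: [-0.234, -3.129, 0.001]
wrist_force: [0.0, 0.1, -5.8]
finger_gap: 0.149
```

Run:
```python
from h import *
s=env.observe(); print(s["clock"],s["tcp_pos"],s["wrist_force"],s["torque"])
ims=[]
for n in("scene","side"):
    p=grab_frame(n); save(p,n+"2")
    x0,y0=(185,205) if n=="scene" else (210,240)
    ims.append(cv2.resize(p["frame"][y0:y0+100,x0:x0+150],None,fx=4,fy=4,interpolation=cv2.INTER_CUBIC))
    hsv=cv2.cvtColor(p["frame"],cv2.COLOR_RGB2HSV); B=(hsv[...,0]>100)&(hsv[...,0]<130)&(hsv[...,1]>120)
    B[:,:y0*0]=0; C=np.zeros_like(B); C[y0:y0+100,x0:x0+150]=B[y0:y0+100,x0:x0+150]
    q=back(p,np.argwhere(C)[:,::-1],.012)[:,:2]; r=cv2.minAreaRect((q*1000).astype(np.float32)); print(n,r,q.mean(0))
a=np.vstack(ims); cv2.imwrite("pics/rest.png",cv2.resize(a,(450,600))[:,:,::-1])
```

```text
5.75 [0.50786148 0.13557384 0.15295982] [ 0.04101874  0.13453427 -5.79497019] [ 0.01823511 -0.01732036 -0.00631007]
scene ((425.3831787109375, 457.9197692871094), (49.45735549926758, 165.44679260253906), 78.54093933105469) [0.43124429 0.45753756]
side ((432.257568359375, 464.83758544921875), (58.41122055053711, 154.29136657714844), 78.67170715332031) [0.43618144 0.46617111]
```

View pics/rest.png

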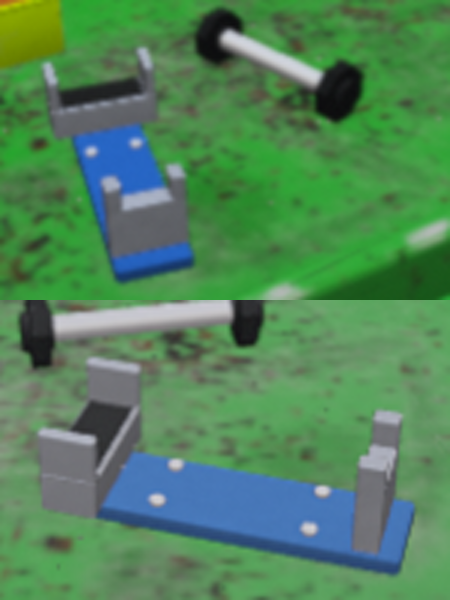

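The crop shows the cheek and tine tops clearly in both views, so I'll triangulate from those.

Run:
```python
from h import *
D={"scene":((185,205),dict(cL=(50,66),cR=(146,52),fL=(111,184),fR=(175,172),e1=(115,268),e2=(192,252)),0),
"side":((210,240),dict(cR=(113,367),cL=(67,437),fR=(387,416),fL=(377,461),e1=(392,562),e2=(413,507)),300)}
for n,(o,d,off) in D.items():
    p=grab_frame(n); r={}
    for k,(u,v) in d.items():
        z={"c":.059,"f":.065,"e":.012}[k[0]]; r[k]=back(p,(o[0]+u/3,o[1]+(v-off)/3),z)[0,:2]
    c=(r["cL"]+r["cR"])/2; f=(r["fL"]+r["fR"])/2; e=(r["e1"]+r["e2"])/2; x=c-f
    print(n,"c",c.round(4),"f",f.round(4),"e",e.round(4),"len",np.hypot(*x),"yaw",np.degrees(np.arctan2(x[1],x[0])), "cw",np.hypot(*(r["cL"]-r["cR"])),"fw",np.hypot(*(r["fL"]-r["fR"])), "origin",(f+x*100/151).round(4))
```

```text
scene c [0.5247 0.4343] f [0.368  0.4689] e [0.3551 0.4715] len 0.1604375183933777 yaw -12.480899701017117 cw 0.0694120245134512 fw 0.039184512253465344 origin [0.4718 0.446 ]
side c [0.5194 0.4445] f [0.3722 0.4716] e [0.3581 0.4783] len 0.14974061019081994 yaw -10.43350992783642 cw 0.06683648572712746 fw 0.03867931631377572 origin [0.4697 0.4536]
```

Emit:
servo_tool(
  dp=[
    [0.006, 0.02, 0],
    [0.018, 0.06, 0],
    [0.033, 0.11, 0],
    [0.048, 0.16, 0],
    [0.063, 0.21, 0],
    [0.078, 0.26, 0],
    [0.09, 0.3, 0],
    [0.099, 0.33, 0],
    [0.102, 0.341, 0],
    [0.102, 0.341, 0],
    [0.102, 0.341, 0],
  ],
  twist=[
    [0, 0, 0.002],
    [0, 0, 0.004],
    [0, 0, 0.006],
    [0, 0, 0.008],
    [0, 0, 0.01],
    [0, 0, 0.012],
    [0, 0, 0.0135],
    [0, 0, 0.0135],
    [0, 0, 0.0135],
    [0, 0, 0.0135],
    [0, 0, 0.0135],
  ],
  gripper=[-1, -1, -1, -1, -1, -1, -1, -1, -1, -1, -1],
)

```text
clock: 7.05
tcp_pos: [0.4715, 0.3991, 0.1542]
tool_rot: [-0.301, -3.126, 0.002]
wrist_force: [0.6, -0.3, -4.5]
finger_gap: 0.155
```

Run:
```python
from h import *
s=env.observe(); p=grab_frame("wrist"); save(p,"w2"); print(s["clock"],s["tcp_pos"],s["tool_rot"],s["wrist_force"],s["torque"])
np.savez("w2.npz",t=s["tcp_pos"],r=s["tool_rot"])
c,f=np.array([.5194,.4445,.059]),np.array([.3722,.4716,.065])
print(proj(p,[c,f],s).round(0))
```

```text
7.05 [0.47152074 0.3990635  0.15424677] [-3.00932429e-01 -3.12646144e+00  2.17008319e-03] [ 0.61640857 -0.32511409 -4.48202075] [-0.06219756 -0.03156389 -0.01606205]
[[344. 258.]
 [357.  61.]]
```

View pics/w2.png

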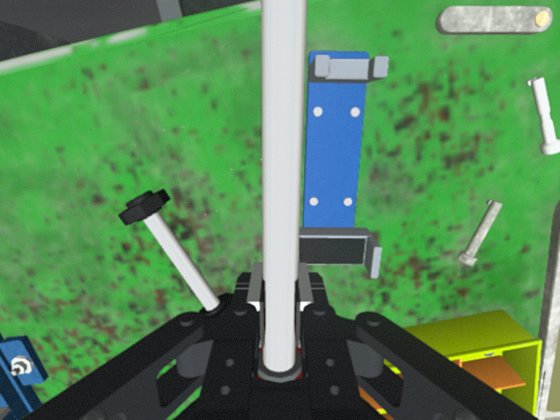

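The wrist view shows the fork tines at (323,66) and (382,67), the four plate bolts at (318,112), (355,112), (314,201) and (347,201), and the right cheek top at (376,262). The rod is held straight down the tool's centre line.

Run:
```python
from h import *
d=np.load("w2.npz"); s=dict(tcp_pos=d["t"],tool_rot=d["r"]); p=grab_frame("wrist")
B=lambda u,z:back(p,u,z,s)[0,:2].round(4)
print("bolts",[B(u,.014) for u in((318,112),(355,112),(314,201),(347,201))])
b1=(B((318,112),.014)+B((355,112),.014))/2; b2=(B((314,201),.014)+B((347,201),.014))/2; x=b2-b1
print("mids",b1,b2,np.degrees(np.arctan2(x[1],x[0])))
f=(B((323,66),.065)+B((382,67),.065))/2; print("fork",B((323,66),.065),B((382,67),.065),f)
print("cheekR",B((376,262),.059))
hsv=cv2.cvtColor(p["frame"],cv2.COLOR_RGB2HSV); M=(hsv[...,0]>100)&(hsv[...,0]<130)&(hsv[...,1]>120)
e=[];
for v in range(95,222,4):
    r=np.where(M[v,300:400])[0]+300; e.append((r.max()+.5,v))
q=back(p,e,.012,s)[:,:2]; k=np.polyfit(q[:,0],q[:,1],1); print("right edge",k,np.degrees(np.arctan(k[0])),(q[:,1]-np.polyval(k,q[:,0])).std())
a=np.arctan(k[0]); print("axis y at x=.37,.47,.52:",[np.polyval(k,X)-.025/np.cos(a) for X in(.37,.47,.52)])
for v in(229,263): print("cradle",B((340,v),.04))
# held rod
pts=[]
for v in range(10,230,10):
    r=np.where((hsv[v,240:320,1]<60)&(hsv[v,240:320,2]>90))[0]+240; pts.append((r.min()/2+r.max()/2,v))
z=s["tcp_pos"][2]+.0187-.002; q=back(p,pts,z,s)[:,:2];k=np.polyfit(q[:,0],q[:,1],1);print("rod yaw",np.degrees(np.arctan(k[0])),np.polyval(k,s["tcp_pos"][0]), (q[:,1]-np.polyval(k,q[:,0])).std())
Rt=R.from_rotvec(s["tool_rot"]).as_matrix();print(Rt.round(4).tolist()); print("headface",B((279,368),z))
```

```text
bolts [array([0.4012, 0.4462]), array([0.4072, 0.4774]), array([0.4791, 0.4303]), array([0.485 , 0.4607])]
mids [0.4042 0.4618] [0.48205 0.4455 ] -11.825587630827988
fork [0.3709 0.4485] [0.379  0.4876] [0.37495 0.46805]
cheekR [0.5282 0.4709]
right edge [-0.20527125  0.56883808] -11.600040030595553 0.00026904009135430033
axis y at x=.37,.47,.52: [np.float64(0.46736644757033224), np.float64(0.44683932273111077), np.float64(0.43657576031149997)]
cradle [0.5007 0.4472]
cradle [0.5338 0.4429]
rod yaw -11.754999084922492 0.39974567285799256 0.0012060672664141161
[[-0.9816, 0.1907, -0.0008], [0.1907, 0.9816, -0.0013], [0.0005, -0.0014, -1.0]]
headface [0.5153 0.3904]
```

Emit:
servo_tool(
  dp=[
    [0.003, 0.015, 0],
    [0.007, 0.035, 0],
    [0.01, 0.055, 0.01],
    [0.0115, 0.063, 0.03],
    [0.0115, 0.063, 0.05],
    [0.0115, 0.063, 0.07],
    [0.0115, 0.063, 0.085],
    [0.0115, 0.063, 0.09],
    [0.0115, 0.063, 0.09],
    [0.0115, 0.063, 0.09],
  ],
  twist=[
    [0, 0, 0],
    [0, 0, 0],
    [0, 0, 0],
    [0, 0, 0],
    [0, 0, 0],
    [0, 0, 0],
    [0, 0, 0],
    [0, 0, 0],
    [0, 0, 0],
    [0, 0, 0],
  ],
  gripper=[-1, -1, -1, -1, -1, -1, -1, -1, -1, -1],
)

```text
clock: 8.15
tcp_pos: [0.4726, 0.4481, 0.088]
tool_rot: [0.301, 3.126, 0.001]
wrist_force: [0.6, -1.2, -4.9]
finger_gap: 0.154
```

Run:
```python
from h import *
s=env.observe(); p=grab_frame("wrist"); q=grab_frame("side"); r=grab_frame("scene"); print(s["clock"],s["tcp_pos"],s["tool_rot"],s["wrist_force"])
cr=lambda f,x,y,w,h,k:cv2.resize(f[y:y+h,x:x+w],(w*k,h*k),interpolation=cv2.INTER_CUBIC)
a=np.vstack([cr(q["frame"],200,220,180,100,2),cr(r["frame"],170,190,180,110,2)])
cv2.imwrite("pics/h1.png",np.hstack([p["frame"],a[:420]])[:,100:,::-1])
```

```text
8.15 [0.47263265 0.44805824 0.088023  ] [3.01207033e-01 3.12609704e+00 1.27896379e-03] [ 0.60261356 -1.23106987 -4.9053002 ]
```

View pics/h1.png

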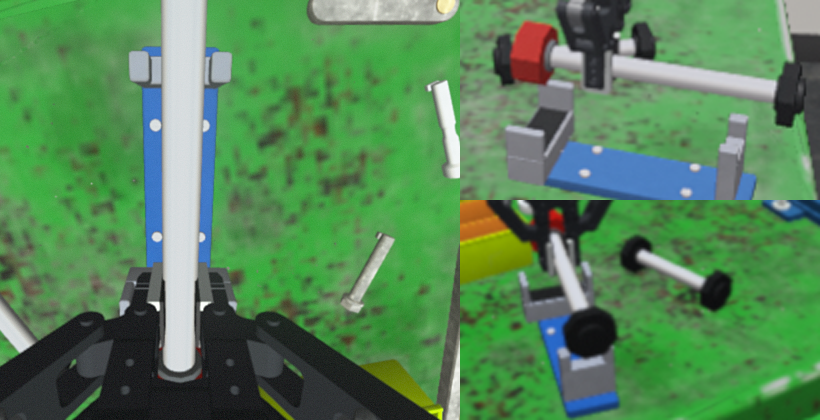

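The rod lies over the fork: tine midpoint at 180 and rod at 183. The cradle is centred as well, so I'm lowering with a 1 mm correction in y.

Emit:
servo_tool(
  dp=[
    [0, -0.0015, 0.01],
    [0, -0.0015, 0.02],
    [0, -0.0015, 0.03],
    [0, -0.0015, 0.04],
    [0, -0.0015, 0.047],
    [0, -0.0015, 0.053],
    [0, -0.0015, 0.058],
    [0, -0.0015, 0.061],
    [0, -0.0015, 0.0625],
    [0, -0.0015, 0.0625],
    [0, -0.0015, 0.0625],
  ],
  twist=[
    [0, 0, 0],
    [0, 0, 0],
    [0, 0, 0],
    [0, 0, 0],
    [0, 0, 0],
    [0, 0, 0],
    [0, 0, 0],
    [0, 0, 0],
    [0, 0, 0],
    [0, 0, 0],
    [0, 0, 0],
  ],
  gripper=[-1, -1, -1, -1, -1, -1, -1, -1, -1, -1, -1],
)

```text
clock: 9.4
tcp_pos: [0.4721, 0.447, 0.0408]
tool_rot: [0.301, 3.126, 0.001]
wrist_force: [-0.3, -0.8, -5.3]
finger_gap: 0.15
```

Run:
```python
from h import *
s=env.observe(); p=grab_frame("wrist"); q=grab_frame("side"); r=grab_frame("scene"); print(s["clock"],s["tcp_pos"],s["tool_rot"],s["wrist_force"],s["torque"])
cr=lambda f,x,y,w,h,k:cv2.resize(f[y:y+h,x:x+w],(w*k,h*k),interpolation=cv2.INTER_CUBIC)
a=np.vstack([cr(q["frame"],200,220,180,110,3),cr(r["frame"],170,190,180,85,3)])
cv2.imwrite("pics/d1.png",a[:,:,::-1])
```

```text
9.4 [0.4721103  0.44703819 0.04078004] [3.00553482e-01 3.12645355e+00 8.90724603e-04] [-0.29231469 -0.75387766 -5.2867795 ] [ 0.00206752  0.03561219 -0.02505638]
```

View pics/d1.png

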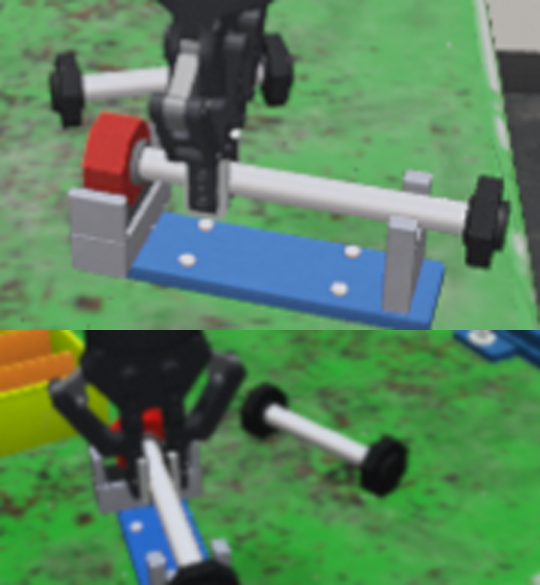

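Head in the cradle and rod between the tines, but the arm still carries the full weight (−5.3 N). I'll ease down until it unloads.

Emit:
servo_tool(
  dp=[
    [0, 0, 0.0013],
    [0, 0, 0.0013],
    [0, 0, 0.0026],
    [0, 0, 0.0026],
    [0, 0, 0.0026],
  ],
  twist=[
    [0, 0, 0],
    [0, 0, 0],
    [0, 0, 0],
    [0, 0, 0],
    [0, 0, 0],
  ],
  gripper=[-1, -1, -1, -1, -1],
)

```text
clock: 10.05
tcp_pos: [0.4721, 0.4471, 0.0404]
tool_rot: [0.301, 3.127, -0.0]
wrist_force: [-3.2, -2.3, 5.8]
finger_gap: 0.156
```

The load has transferred (+5.8 N) at the predicted seat height. Releasing.

Emit:
servo_tool(
  dp=[
    [0, 0, 0],
    [0, 0, 0],
    [0, 0, 0],
    [0, 0, 0],
    [0, 0, 0],
    [0, 0, 0],
    [0, 0, 0],
  ],
  twist=[
    [0, 0, 0],
    [0, 0, 0],
    [0, 0, 0],
    [0, 0, 0],
    [0, 0, 0],
    [0, 0, 0],
    [0, 0, 0],
  ],
  gripper=[-1, -1, -0.6, -0.4, 0, 0.2, 0.2],
  grip_force=60,
)

```text
clock: 10.75
tcp_pos: [0.4721, 0.447, 0.0386]
tool_rot: [0.301, 3.127, 0.001]
wrist_force: [0.0, -0.4, 0.7]
finger_gap: 0.596
```

Run:
```python
from h import *
s=env.observe(); q=grab_frame("side"); r=grab_frame("scene"); print(s["clock"],s["tcp_pos"],s["finger_gap"],s["wrist_force"])
cr=lambda f,x,y,w,h,k:cv2.resize(f[y:y+h,x:x+w],(w*k,h*k),interpolation=cv2.INTER_CUBIC)
cv2.imwrite("pics/r1.png",np.vstack([cr(q["frame"],200,220,180,110,3),cr(r["frame"],170,205,180,85,3)])[:,:,::-1])
```

```text
10.75 [0.47207982 0.44702137 0.03855817] 0.5960895800860898 [ 0.02115599 -0.42646002  0.71630724]
```

View pics/r1.png

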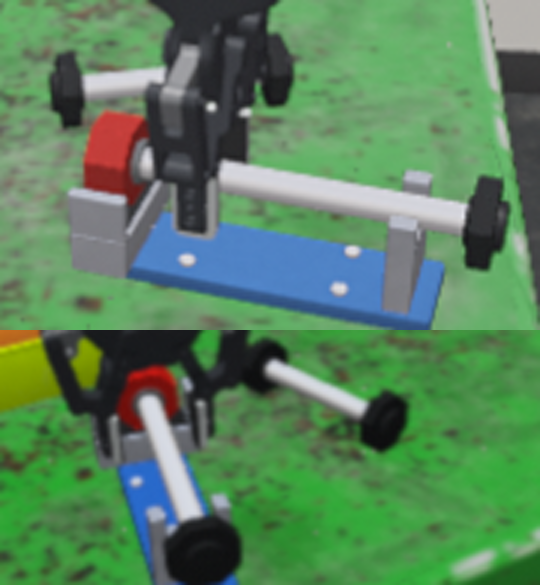

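The puller stays seated with the fingers open. Retreating straight up.

Emit:
servo_tool(
  dp=[
    [0, 0, -0.02],
    [0, 0, -0.06],
    [0, 0, -0.11],
    [0, 0, -0.16],
    [0, 0, -0.2],
    [0, 0, -0.2],
    [0, 0, -0.2],
    [0, 0, -0.2],
  ],
  twist=[
    [0, 0, 0],
    [0, 0, 0],
    [0, 0, 0],
    [0, 0, 0],
    [0, 0, 0],
    [0, 0, 0],
    [0, 0, 0],
    [0, 0, 0],
  ],
  gripper=[0.2, 0.2, 0.2, 0.2, 0.2, 0.2, 0.2, 0.2],
)

```text
clock: 11.65
tcp_pos: [0.4711, 0.4463, 0.1871]
tool_rot: [-0.301, -3.125, 0.003]
wrist_force: [0.0, -0.4, 0.3]
finger_gap: 0.597
```

Run:
```python
from h import *
s=env.observe(); p=grab_frame("wrist"); q=grab_frame("side"); print(s["clock"],s["tcp_pos"],s["wrist_force"])
hsv=cv2.cvtColor(p["frame"],cv2.COLOR_RGB2HSV)
for n,c in(("wrist",p),("side",q)):
  for t in("puller","plain_bar"):
    for m in masks_of(t,c)[:1]:
      z=.057 if t=="puller" else .022
      g=cv2.minAreaRect((back(c,np.argwhere(m["mask"])[:,::-1],z,s)[:,:2]*1000).astype(np.float32)); print(n,t,m["score"],np.round(g[0]),np.round(g[1]),round(g[2],1))
cv2.imwrite("pics/f1.png",np.hstack([p["frame"][:,130:430],cv2.resize(q["frame"][195:335,200:366],(498,420))])[:,:,::-1])
```

```text
11.65 [0.47106674 0.44631485 0.18714448] [ 0.02529835 -0.41211211  0.29363512]
wrist puller 0.74 [436. 454.] [ 45. 227.] 77.7
wrist plain_bar 0.65 [512. 294.] [149.  57.] 17.5
side puller 0.64 [436. 453.] [ 79. 227.] 76.9
side plain_bar 0.67 [511. 294.] [154.  91.] 17.0
```

View pics/f1.png

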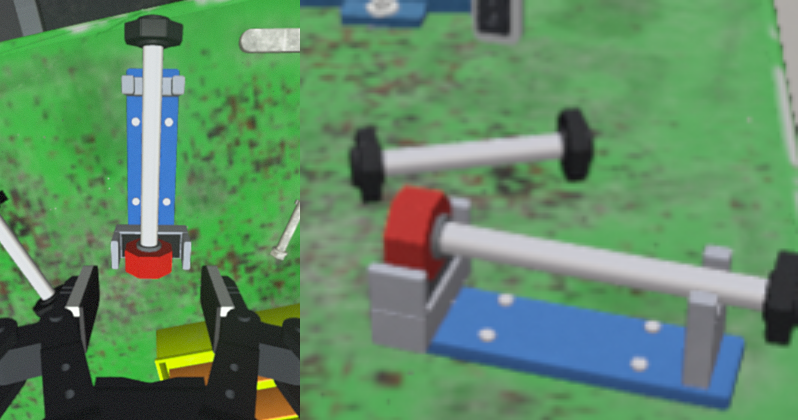

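Run:
```python
from h import *
s=env.observe(); p=grab_frame("wrist"); u=np.array([.979,-.203])
B=lambda a,z:back(p,a,z,s)[0,:2]
o=(B((256,86),.065)+B((308,86),.065))/2+.1*u
print("origin from tines",o,"along (mm):")
for n,a,z,off in(("head face",(280,243),.065,40),("knob face",(283,45),.065,-130),("head outer top",(279,277),.077,62)):
    print(n,((B(a,z)-o)@u*1000).round(1),"want",off)
```

```text
origin from tines [0.47372577 0.44676112] along (mm):
head face 34.2 want 40
knob face -129.0 want -130
head outer top 62.6 want 62
```

```bash
python3 -c "
from h import *
print(ticket.hand_in())"
```

```text
the job is handed in; nothing more can be done
None
```

The puller is lying in its blue rest, with the red head in the cradle and the rod in the fork. I handed the job in at about 12 s on the robot's clock. The hand-in reports no verdict.

I gripped the rod within a few millimetres of the balance point and it looked level in the pictures as I lifted and carried it. I let go only after the wrist force went from carrying the weight (−5.3 N) to +5.8 N at the expected seat height.

**Final checks:**
- **Position along the rest:** three features of the puller, measured against the fork, were +0.6, +1 and −6 mm from where they should be. The overall outline of the puller suggested about +7 mm instead. These disagree, but all are inside the 18 mm limit.
- **Alignment:** the rod is within about 2° of the rest's length.
- **Seating height:** I judged this from the pictures and the load transfer, and did not measure it directly.
- **Plain bar:** the arm did not go near it. The last fixes put it about 4–5 mm from the first ones, about what these measurements can tell.
- **Arm:** it is clear above the rest and touching nothing.

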